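# Open the sprung lid of a weight case until its stay holds, and put the weight back

## Robot

A 7-joint arm with a two-finger parallel gripper is mounted at the origin on a cart in front of the work surface, level with it; the furniture and walls round the work are solid. World frame = base frame: x ahead of the robot, y to its left, z up, the work surface at z = 0. Lengths are in mm, angles in rad, forces in N, time in s.
With the tool pointing down it reaches from about 400 to 900 mm from the base axis. Payload 5.5 kg.
Tool frame: the origin (TCP) lies at the very end of the fingers, on their centre line; the grasp point (between the pads) lies 19 mm behind it; z points along the fingers, y is the line along which they close (so a half turn about z gives the same grasp; the last joint's range is limited). The gripper opens to 92 mm and grips with 3 to 60 N. Pads are 19 mm wide; open, the fingers measure 130 mm over their backs; the gripper's body (75 mm by 190 mm) begins 47 mm behind the grasp point.
Start: joints at [1.548, 0.501, -0.427, 1.55, 0.221, 1.138, -0.21], TCP at [183.285, -623.624, 226.729] pointing down, gripper open.
Joint ranges: [-2.88, 2.88], [-0.31, 2.03], [-1.54, 1.56], [0.2, 2.42], [-1.41, 4.55], [0.19, 2.02], [-2.57, 2.57]. Speed limits (rad/s): [2.57, 2.57, 3.14, 3.14, 3.14, 3.14, 3.14].

## Interface

Orientations are given as a unit quaternion [w, x, y, z].
In Python, from plant import ctrl gives the robot as it stands. The module is installed in compiled form; this text tells all that it offers.
- The arm moves only by the tool send_rows, never from a script. Its arguments are lists of equal length, an entry for each row: "delta_pos": the shift along the tool's x, y, z normalised to -1 to 1, where 1 is 0.03 m, a list of three; "rotation": the turn, a rotation vector about the tool's x, y, z normalised to -1 to 1, where 1 is 6 degrees, a list of three. In form: {"delta_pos": [[tx, ty, tz], ...], "rotation": [[wx, wy, wz], ...]}. A call has 1 to 5 rows; each row shifts and turns the commanded pose from where the row before left it, along the tool's axes as they then stand; what a row does not reach is not made up. A row lasts 1/8 s, in which the tool goes at most 62.5 mm and 10.7 degrees, less where a joint would pass 70% of its speed; a pose out of reach is approached as far as the arm can. A call with a number of a shift or a turn outside -1 to 1 is refused whole. A call with a gripper value outside its range is refused whole. "gripper" is the opening, from 0 (shut) to 1 (fully open), set as the call begins (left out, the last holds). The fingers move at their own pace and stop on an object; "squeeze" is the grip in N (left out, the last holds). Time passes only in rows, so rows that do not move let the fingers close. It gives the time, the measured TCP pose, the force, the opening and the grip force at its end, in the units of the state.
- ctrl.observe(): the state, without advancing time (a new reading comes with each control period).
- ctrl.camera(name): name is "scene" or "top" or "wrist"; returns a dict with "frame" (420x560x3 uint8, red, green, blue), "camera_matrix" (3x3 intrinsics, pixels), "distortion" ([k1, k2, p1, p2, k3] as OpenCV has them; the pictures are not rectified), "position" and "orientation" of the camera in the world; the wrist camera has in their place "T_tool_cam" (4x4, takes a point from camera to tool coordinates, whose origin is the TCP and whose axes are the flange's). Camera axes: x right, y down, z forward; pixel columns grow to the right and rows downward; lengths in mm; the calibration is good to about 2 mm. A picture is of the moment at which its call begins: read the wrist's pose just before it. There is no depth.
- ctrl.sign_off(): hands the job in; it is judged then, once.
Trained networks look in a picture, given as the dict that the camera call returned (one of the last four; its "shot" number tells which), for a name from the list of things; names that differ only in an ending like _2 or _b are one class to them, and where a whole thing is asked for, a point or a joint stands for the part that bears it (a point fixed in the world has none). Each returns a list of dicts, best first, with "p" (0 to 1); they miss things now and then, are a little off and sometimes report something else, mostly with a low value. They report only what shows in the picture. A call takes as long as a camera call.
- ctrl.spot_in(picture, name): "bbox" ([left, top, width, height] in pixels, round what is visible of it).
- ctrl.cut_out(picture, name): "region" (420x560 bool, what is visible of it) and "bbox" ([left, top, width, height] in pixels, round what is visible of it).
- ctrl.landmark_of(picture, name): "uv" ([column, row] in pixels: a listed point, or the origin of a listed thing).
The state is a dict: "clock": time; "joints": joint angles; "qd": joint speeds; "tau": joint torques, N m; "ee_pos": TCP position; "tool_rot": TCP orientation; "ft_force": force on the tool from outside, world axes, zero at the start; "wrist_torque": the same for the moment, N m; "opening": finger opening in mm; "grasp_force": force on a finger pad.
Only numpy, scipy, OpenCV 4.12 (cv2) and the standard library are available. Lean on these libraries where they do the work, as an engineer would, in place of code of your own. Each camera call takes 0.05 s, during which the arm holds its last target. There are 200 camera calls.

## Task

Put the loose brass weight back in its grey case. First swing the case's sprung lid up (it has a thumb lip) past the balance point of its stay, so that it stays open by itself: go by feel, because the stay may be set anywhere and the lid must not be forced against its stop. Then gently lower the weight upright into the empty well, fully home, and let go. Leave the beaker, the clay specimen and the sample tin as they stand.

Things in the scene. Friction and masses are not known exactly. Their poses are not given: they have to be found in the camera images.
- weight_case: grey case for lab weights, fixed, 130 (x) x 170 (y) x 62 mm high without lid, walls 6 mm. Origin: centre of the underside; x from the lip side to the hinge side, y to the left, z up. A white insert, top face at 26 mm, has two 30 mm wells at x -12: the one at y +33 holds a weight like the loose one. At x +40 stand small weights up to 45 mm high. Outside the left wall, by the hinge: a steel stay
- well_floor (a point): centre of the floor of the empty well, at (-12, -33, 10) mm in the case; axes as the case. The well is 30 mm across and 16 mm deep, its mouth (26 mm above the table) has a 1.5 mm chamfer. The weight is fully home when its underside stands here
- lid_hinge (a point): middle of the lid's hinge axis, at (68, 0, 63) mm in the case; the axis runs along the case's y
- case_lid: flat grey lid. Origin on the hinge axis; axes as the case when shut, turning with the lid. Flat underside 0.5 mm above the axis, 8 mm thick, 170 mm wide, reaching 133 mm from the axis to the front. Its weight and a closing spring pull it shut at every angle: some 1.5 N at the lip when shut, 1 N when upright. More than 20 N of push on it strains the stay
- lid_lip (a point): middle of the front edge, underside, of the metal thumb lip (84 mm wide, 6 mm thick) on the lid's front edge; turns with the lid, 151 mm from the hinge axis. The lip stands 18 mm out in front of the case wall, with free space below it
- lid_angle (a joint): opening angle of the lid, rad: 0 shut, 1.57 upright. Near the end of travel a roller stay resists with up to 3 N more (at 137 mm from the axis); past that crest, at its balance point, it draws the lid 0.04 rad on to a rubber stop (about 3 N per mm there) and holds it. The stay is set so that the lid comes to stand anywhere from 1.53 to 2.06; the setting is not measured
- brass_weight: 200 g brass weight standing loose on the table: cylinder of 29 mm diameter up to 33 mm, then narrowing to a knob, 50 mm high in all. Origin: centre of the underside, z up along its axis
- beaker: small glass beaker, 55 mm diameter, 72 mm high, loose; origin: centre of the underside
- soil_specimen: trimmed clay cylinder, 39 mm diameter, 78 mm high, standing loose; origin: centre of the underside
- sample_tin: open metal tin of soil, 57 mm diameter, 33 mm high, loose; origin: centre of the underside

How it is judged (in metres and radians):
On the way, in this order (a step that is already met when the one before it is completed fails the run):
1. the lid stands open by itself, untouched, at rest, more than 1.45 rad open (value of joint lid_angle above 1.45 rad and velocity of joint lid_angle between -0.1 and 0.1 rad/s and contact force between each of the arm, the fingers and case_lid below 0.05 N), for 0.5 s.
2. the weight stands fully home in the empty well (horizontal distance between brass_weight and well_floor below 0.003 m and z of brass_weight in the frame of well_floor below 0.002 m and angle between brass_weight's own z axis and vertical below 0.06 rad), for 0.2 s.
At the end, for the whole second after the job is handed in: The lid stands open by itself, at rest, more than 1.45 rad open; the brass weight stands released in the empty well, its underside within 3 mm of the well's centre and 2 mm of its floor, within 0.06 rad of upright, at rest (all of step 2 and value of joint lid_angle above 1.45 rad and velocity of joint lid_angle between -0.1 and 0.1 rad/s and linear speed of brass_weight below 0.02 m/s); the robot touches nothing.
It fails at once if the lid is pushed with more than 20 N (contact force between any of the fingers, the arm and case_lid above 20 N).
It fails at once if the weight is pressed, dropped or knocked on the case with more than 25 N (contact force between brass_weight and weight_case above 25 N).
It fails at once if the beaker is moved more than 15 mm or tipped (distance of beaker from where it was at the start of the episode above 0.015 m or angle between beaker's own z axis and vertical above 0.3 rad).
It fails at once if the clay specimen is moved more than 15 mm or tipped (distance of soil_specimen from where it was at the start of the episode above 0.015 m or angle between soil_specimen's own z axis and vertical above 0.3 rad).
It fails at once if the sample tin is moved more than 15 mm or tipped (distance of sample_tin from where it was at the start of the episode above 0.015 m or angle between sample_tin's own z axis and vertical above 0.3 rad).
It also fails if it takes over 69 s, if anything falls off the work surface, if the arm or the gripper's body presses on something with over 40 N, if the wrist force passes 120 N, or if a joint passes its speed limit or range.

## Working session

There is one attempt and no reset: what is moved stays moved. The work goes in short steps, Python scripts to look and compute and a tool call to move; the robot and the scene stay as the last step left them, time stands still between calls to the robot, and variables do not carry over. Pictures are saved under pics/ and viewed, at most 10 in all, crops included, and the job is handed in when it is done.

Besides the shell and the picture viewer there is one more tool, called after "Call:" as name(argument=value, ...), one argument or row to a line, values as JSON. send_rows: Moves the arm, as the interface text tells. Scaled input: -1 to 1 covers 0.03 m each way for a shift and 6 degrees each way for a turn. Its arguments: {"type":"object","properties":{"delta_pos":{"type":"array"},"rotation":{"type":"array"},"gripper":{"type":"number"},"squeeze":{"type":"number"}},"required":["delta_pos","rotation"]}

```bash
mkdir -p pics; cat > h.py <<'E'
import numpy as np, cv2
from scipy.spatial.transform import Rotation as R
from plant import ctrl
def q2R(q): return R.from_quat([q[1],q[2],q[3],q[0]]).as_matrix()
def shot(name):
    s=ctrl.observe(); c=ctrl.camera(name)
    if 'T_tool_cam' in c:
        T=np.array(c['T_tool_cam']); Rw=q2R(s['tool_rot'])
        c['Rc']=Rw@T[:3,:3]; c['pc']=np.array(s['ee_pos'])+Rw@T[:3,3]
    else:
        c['Rc']=q2R(c['orientation']); c['pc']=np.array(c['position'],float)
    return c
def save(c,n): cv2.imwrite('pics/'+n,c['frame'][:,:,::-1])
def ray(c,uv):
    u=cv2.undistortPoints(np.array([[uv]],float),np.array(c['camera_matrix']),np.array(c['distortion']))[0,0]
    d=c['Rc']@np.array([u[0],u[1],1]); return c['pc'],d/np.linalg.norm(d)
def atz(c,uv,z):
    p,d=ray(c,uv); return p+d*(z-p[2])/d[2]
def tri(rs):
    A=0;b=0
    for p,d in rs:
        M=np.eye(3)-np.outer(d,d); A=A+M; b=b+M@p
    x=np.linalg.solve(A,b); return x,[np.linalg.norm((np.eye(3)-np.outer(d,d))@(x-p)) for p,d in rs]
def proj(c,P):
    rv=cv2.Rodrigues(c['Rc'].T)[0]
    return cv2.projectPoints(np.array(P,float).reshape(-1,3),rv,-c['Rc'].T@c['pc'],np.array(c['camera_matrix']),np.array(c['distortion']))[0][:,0]
E
python3 - <<'E'
from h import *
np.set_printoptions(precision=1,suppress=True)
C={n:shot(n) for n in('scene','top','wrist')}
cv2.imwrite('pics/a.png',np.hstack([cv2.resize(C[n]['frame'],(400,300)) for n in('scene','top')])[:,:,::-1])
save(C['top'],'top.png')
for n in ['well_floor','lid_hinge','lid_lip','weight_case','brass_weight','beaker','soil_specimen','sample_tin','case_lid']:
    rs=[]
    for k,c in C.items():
        l=ctrl.landmark_of(c,n)
        if l: 
            print(n,k,np.array(l[0]['uv']),round(l[0]['p'],2),atz(c,l[0]['uv'],0))
            if l[0]['p']>.4: rs.append(ray(c,l[0]['uv']))
    if len(rs)>1: print('   tri',*tri(rs))
s=ctrl.observe();print(s)
for k,c in C.items(): print(k,c['pc'])
E
```

```text
well_floor scene [304.8 232.2] 0.67 [604.1  -7.8   0. ]
lid_hinge scene [312.6 191.9] 0.75 [734.2  89.4   0. ]
lid_hinge top [275.3 147.4] 0.86 [687.6  48.9   0. ]
   tri [680.3  46.3  51.9] [np.float64(2.5294546557052997), np.float64(2.529454655705202)]
lid_lip scene [279.2 224.8] 0.75 [576.6  53.2   0. ]
lid_lip top [294.  217.1] 0.56 [527.1   2.6   0. ]
   tri [525.8   2.5  64.7] [np.float64(2.342733134336112), np.float64(2.3427331343361733)]
weight_case scene [297.5 224.3] 0.67 [611.1  24.1   0. ]
weight_case top [280.3 181. ] 0.69 [609.7  35.7   0. ]
   tri [613.9  32.8  -7.8] [np.float64(4.416923530912529), np.float64(4.416923530912477)]
brass_weight scene [329.  305.2] 0.79 [ 487.6 -188.7    0. ]
brass_weight top [380.1 234.3] 0.61 [ 491.7 -194.9    0. ]
   tri [ 489.2 -191.9    2.1] [np.float64(3.5987534912566628), np.float64(3.5987534912566126)]
beaker scene [180.8 202.4] 0.78 [445.3 291.5   0. ]
beaker top [163.1 253.5] 0.92 [437.6 300.8   0. ]
   tri [442.3 298.3  -2.6] [np.float64(5.619197845900488), np.float64(5.6191978459004375)]
soil_specimen scene [383. 252.] 0.64 [ 6
[... 367 characters left out ...]
8824)]
case_lid scene [313.4 188.6] 0.89 [746.7  98.2   0. ]
case_lid top [281.5 148.7] 0.83 [684.9  34.4   0. ]
   tri [672.1  34.1  73.3] [np.float64(0.012614888267886386), np.float64(0.012614888268040582)]
{'clock': 1.5, 'joints': array([ 1.5,  0.5, -0.4,  1.6,  0.2,  1.1, -0.2]), 'qd': array([-0.,  0.,  0.,  0.,  0., -0.,  0.]), 'tau': array([ -0. , -56.6,  -5.8, -27.9,  -0.1,   0. ,   0. ]), 'ee_pos': array([ 183.3, -623.6,  226.7]), 'tool_rot': array([0. , 1. , 0.1, 0. ]), 'ft_force': array([-0.1,  0.7,  0.9]), 'wrist_torque': array([-0. , -0. ,  0.1]), 'grasp_force': 0.0, 'opening': 91.88674360968179}
scene [  83.9 -471.   651.4]
top [ 467.2   29.5 1247.5]
wrist [ 250.5 -603.1  382.8]
```

View pics/a.png

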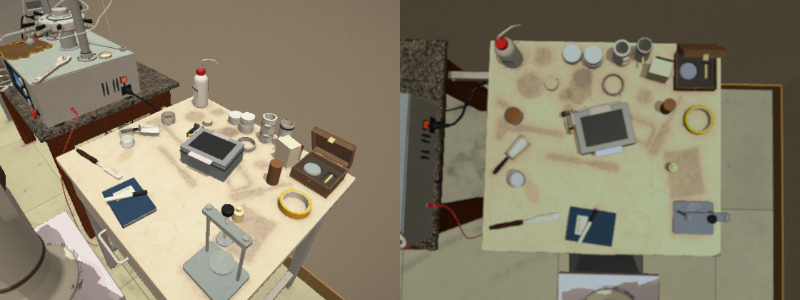

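```bash
python3 - <<'E'
from h import *
np.set_printoptions(precision=1,suppress=True)
t=shot('top'); s=shot('scene')
a=cv2.resize(t['frame'][120:340,220:470],None,fx=1.6,fy=1.6); b=cv2.resize(s['frame'][170:420,220:470],(400,400))
h=np.zeros((400,800,3),np.uint8); h[:a.shape[0],:400]=a; h[:,400:]=b
cv2.imwrite('pics/b.png',h[:,:,::-1])
m=ctrl.cut_out(t,'case_lid')[0]['region'].astype(np.uint8)
cs,_=cv2.findContours(m,0,2); k=max(cs,key=cv2.contourArea)
bx=cv2.boxPoints(cv2.minAreaRect(k)); P=[atz(t,p,71) for p in bx]; print(np.array(P))
E
```

```text
[[654.6 129.9  71. ]
 [696.2 -40.2  71. ]
 [545.6 -75.8  71. ]
 [504.5  92.8  71. ]]
```

View pics/b.png

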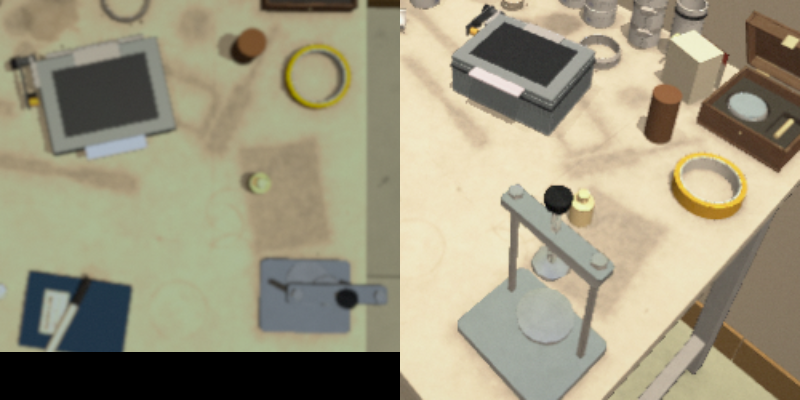

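```bash
python3 - <<'E'
from h import *
np.set_printoptions(precision=3,suppress=True)
t=shot('top'); s=shot('scene')
print(tri([ray(t,(398,304)),ray(s,(292,292))]), tri([ray(t,(220+378/1.6,304)),ray(s,(220+195/1.6,170+265/1.6))]))
o=ctrl.observe();print(q2R(o['tool_rot']))
E
```

```text
(array([ 356.118, -204.191,  168.528]), [np.float64(4.872816810406475), np.float64(4.872816810406602)]) (array([ 354.634, -311.473,  176.621]), [np.float64(1.4817124799000336), np.float64(1.481712479899898)])
[[ 0.959  0.282  0.   ]
 [ 0.282 -0.959 -0.   ]
 [ 0.     0.    -1.   ]]
```

Call:
send_rows(
  delta_pos=[
    [0.615,-0.687,-0.2],
    [0.615,-0.687,-0.2],
    [0.615,-0.687,-0.2],
    [0.615,-0.687,-0.2],
    [0.615,-0.687,-0.2],
  ],
  rotation=[
    [0,0,0],
    [0,0,0],
    [0,0,0],
    [0,0,0],
    [0,0,0],
  ],
)

```text
clock: 2.38
ee_pos: [243.2, -497.7, 257.1]
tool_rot: [0.0, 0.99, 0.142, 0.0]
ft_force: [0.8, 1.3, -0.7]
opening: 91.8
grasp_force: 0.0
```

Call:
send_rows(
  delta_pos=[
    [0.615,-0.687,0],
    [0.615,-0.687,0],
    [0.615,-0.687,0],
    [0.615,-0.687,0],
    [0.615,-0.687,0],
  ],
  rotation=[
    [0,0,0],
    [0,0,0],
    [0,0,0],
    [0,0,0],
    [0,0,0],
  ],
)

```text
clock: 3.0
ee_pos: [302.8, -372.3, 256.8]
tool_rot: [0.0, 0.99, 0.143, -0.0]
ft_force: [-0.1, 0.5, 0.1]
opening: 91.6
grasp_force: 0.0
```

Call:
send_rows(
  delta_pos=[
    [0.615,-0.687,0],
    [0.615,-0.687,0],
    [0.615,-0.687,0],
    [0.615,-0.687,0],
    [0.615,-0.687,0],
  ],
  rotation=[
    [0,0,0],
    [0,0,0],
    [0,0,0],
    [0,0,0],
    [0,0,0],
  ],
)

```text
clock: 3.62
ee_pos: [361.9, -247.5, 256.8]
tool_rot: [0.0, 0.99, 0.142, -0.0]
ft_force: [0.2, -0.3, 0.4]
opening: 91.6
grasp_force: 0.0
```

Call:
send_rows(
  delta_pos=[
    [0.615,-0.687,0],
    [0.615,-0.687,0],
    [0.615,-0.687,0],
    [0.615,-0.687,0],
    [0.615,-0.687,0],
  ],
  rotation=[
    [0,0,0],
    [0,0,0],
    [0,0,0],
    [0,0,0],
    [0,0,0],
  ],
)

```text
clock: 4.25
ee_pos: [421.2, -122.7, 256.8]
tool_rot: [0.0, 0.99, 0.142, -0.0]
ft_force: [0.2, 0.4, -0.4]
opening: 91.6
grasp_force: 0.0
```

Call:
send_rows(
  delta_pos=[
    [0.615,-0.687,0],
    [0.615,-0.687,0],
    [0.615,-0.687,0],
    [0.615,-0.687,0],
    [0.615,-0.687,0],
  ],
  rotation=[
    [0,0,0],
    [0,0,0],
    [0,0,0],
    [0,0,0],
    [0,0,0.48],
  ],
)

```text
clock: 4.88
ee_pos: [480.5, 2.0, 256.7]
tool_rot: [0.0, 0.993, 0.117, -0.0]
ft_force: [0.9, -1.0, -0.2]
opening: 91.3
grasp_force: 0.0
```

```bash
python3 - <<'E'
from h import *
np.set_printoptions(precision=1,suppress=True)
w=shot('wrist'); save(w,'w1.png'); print(w['pc'],w['Rc'])
for n,z in(('lid_lip',63.5),('lid_hinge',63)):
    for l in ctrl.landmark_of(w,n)[:1]: print(n,l['uv'],l['p'],atz(w,l['uv'],z))
import pickle; pickle.dump(w,open('w1.pkl','wb'))
E
```

```text
[548.8  18.8 413.7] [[ 0.2 -0.9 -0.3]
 [-1.  -0.2 -0.1]
 [ 0.   0.3 -1. ]]
lid_hinge [289.6, 8.2] 0.72 [672.2  40.6  63. ]
```

View pics/w1.png

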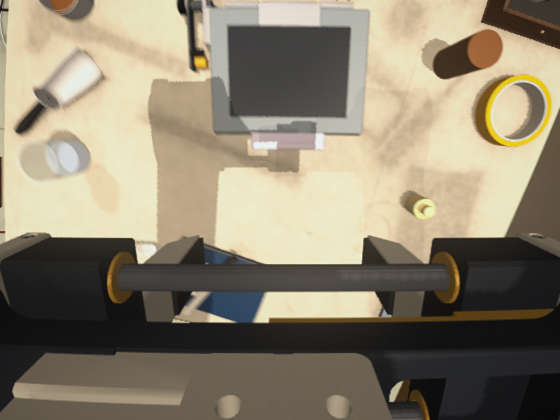

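```bash
python3 - <<'E'
from h import *
import pickle
np.set_printoptions(precision=1,suppress=True)
w=pickle.load(open('w1.pkl','rb'))
for uv,z in [((249,151),69.5),((324,149),69.5),((249,136),69.5),((324,134),69.5),((213,133),71.5),((362,133),71.5),((369,10),71.5),((209,8),71.5),((424,209),40)]: print(uv,atz(w,uv,z))
L=cv2.resize(w['frame'][120:165,200:375],(790,203),interpolation=cv2.INTER_CUBIC)
# model overlay of both cameras
t=shot('top')
def model(hx,hy,yaw):
    c,s=np.cos(yaw),np.sin(yaw); f=lambda x,y,z:[hx+c*x-s*y,hy+s*x+c*y,z]
    return [f(-133,85,71.5),f(-133,-85,71.5),f(0,-85,71.5),f(0,85,71.5),f(-151,42,69.5),f(-151,-42,69.5),f(-133,-42,69.5),f(-133,42,69.5)]
from scipy.optimize import least_squares
px=np.array([(213,133),(362,133),(369,10),(209,8),(249,151),(324,149),(324,134),(249,136)],float)
r=least_squares(lambda q:((proj(w,model(*q))-px)[[0,1,4,5,6,7]]).ravel(),[672,42,.235]);print(r.x,r.fun.reshape(-1,2))
q=r.x
im=cv2.resize(w['frame'][0:170,190:390],(800,680)); im=im[-360:]
for p in proj(w,model(*q)): cv2.circle(im,(int((p[0]-190+.5)*4),int((p[1]+.5)*4)-320),3,(255,0,0),1)
b=cv2.resize(t['frame'][130:240,220:360],(306,240))
for p in proj(t,model(*q)): cv2.circle(b,(int((p[0]-220)*306/140),int((p[1]-130)*240/110)),2,(255,0,0),-1)
o=np.zeros((600,800,3),np.uint8);o[:360]=im;o[360:,:306]=b
cv2.imwrite('pics/c.png',o[:,:,::-1])
E
```

```text
(249, 151) [515.7  50.7  69.5]
(324, 149) [537.9 -32.7  69.5]
(249, 136) [532.2  54.2  69.5]
(324, 134) [554.1 -28.3  69.5]
(213, 133) [526.2  94.4  71.5]
(362, 133) [565.4 -69.6  71.5]
(369, 10) [687.5 -40.6  71.5]
(209, 8) [650.5 121.6  71.5]
(424, 209) [ 492.9 -187.6   40. ]
[673.5  44.8   0.2] [[-1.2  1.7]
 [-0.1  0.5]
 [ 1.4 -0.7]
 [-0.6  0.6]
 [-0.2 -0.4]
 [ 0.8 -1.8]]
```

View pics/c.png

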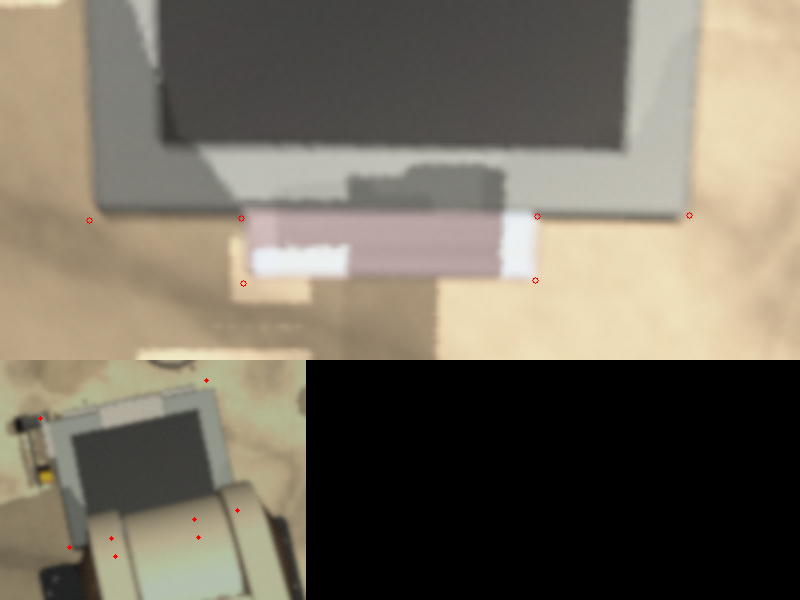

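```bash
cat >> h.py <<'E'
from scipy.optimize import least_squares
def model(hx,hy,yaw):
    c,s=np.cos(yaw),np.sin(yaw); f=lambda x,y,z:[hx+c*x-s*y,hy+s*x+c*y,z]
    return [f(-133,85,71.5),f(-133,-85,71.5),f(-151,42,69.5),f(-151,-42,69.5),f(-133,-42,69.5),f(-133,42,69.5)]
E
python3 - <<'E'
from h import *
import pickle
np.set_printoptions(precision=3,suppress=True)
w=pickle.load(open('w1.pkl','rb'))
px=np.array([(214.2,131.8),(362.5,133.2),(252.5,149.2),(324,149.2),(324.5,132.5),(252.2,132)])-.4
r=least_squares(lambda q:(proj(w,model(*q))-px).ravel(),[672,42,.235]);print(r.x,r.fun.reshape(-1,2))
q=r.x;c,s=np.cos(q[2]),np.sin(q[2])
for d in (147,151): print(d,q[0]-c*d,q[1]-s*d)
o=ctrl.observe(); M=q2R(o['tool_rot']);print(o['ee_pos'],M)
tgt=np.array([q[0]-c*147,q[1]-s*147,59.5]); print(M.T@(tgt-o['ee_pos'])/30, np.degrees(q[2]-np.arctan2(M[1,0],M[0,0])))
E
```

```text
[676.174  41.946   0.227] [[-1.008  0.413]
 [ 1.004  0.15 ]
 [-0.821 -0.798]
 [ 0.753 -0.262]
 [ 0.894  0.371]
 [-0.815  0.311]]
147 532.9479078731708 8.85086262383409
151 529.0505983566796 7.950319158660186
[480.096   1.351 256.584] [[ 0.972  0.236 -0.001]
 [ 0.236 -0.972 -0.   ]
 [-0.001  0.    -1.   ]]
[1.775 0.171 6.568] -0.6126543137495234
```

Call:
send_rows(
  delta_pos=[
    [0.36,0.034,0.9],
    [0.36,0.034,0.9],
    [0.36,0.034,0.9],
    [0.36,0.034,0.9],
    [0.335,0.034,0.9],
  ],
  rotation=[
    [0,0,0],
    [0,0,0],
    [0,0,0],
    [0,0,0],
    [0,0,-0.1],
  ],
  gripper=1,
)

```text
clock: 5.7
ee_pos: [533.4, 6.6, 120.7]
tool_rot: [0.001, 0.993, 0.122, -0.0]
ft_force: [-0.2, -0.4, 0.2]
opening: 91.8
grasp_force: 0.0
```

Call:
send_rows(
  delta_pos=[
    [0,0,0.6],
    [0,0,0],
  ],
  rotation=[
    [0,0,0],
    [0,0,0],
  ],
)

```text
clock: 5.95
ee_pos: [531.7, 7.4, 102.5]
tool_rot: [-0.0, 0.992, 0.122, -0.002]
ft_force: [-0.6, 0.0, 0.2]
opening: 91.8
grasp_force: 0.0
```

```bash
python3 - <<'E'
from h import *
np.set_printoptions(precision=3,suppress=True)
w=shot('wrist')
o=ctrl.observe(); M=q2R(o['tool_rot']);print(o['ee_pos'],M[:,0],o['joints'],o['ft_force'])
im=w['frame'].copy()
for p in proj(w,model(676.2,41.9,.227)): cv2.circle(im,tuple(int(round(v)) for v in p),3,(255,0,0),1)
for y in(-46,46): 
    p=proj(w,[o['ee_pos']+M@np.array([0,y,0])])[0]; print(p); cv2.circle(im,tuple(int(round(v)) for v in p),3,(0,255,0),1)
import pickle; pickle.dump(w,open('w2.pkl','wb'))
cv2.imwrite('pics/d.png',im[:,:,::-1])
E
```

```text
[532.697   7.719 103.619] [ 0.97   0.243 -0.001] [ 0.534  0.54  -0.756  1.936  0.485  0.856 -1.805] [ 0.906 -0.406  0.005]
[203.284 253.978]
[363.515 253.887]
```

View pics/d.png

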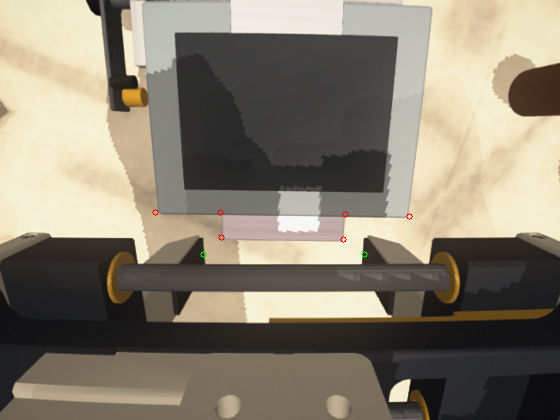

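Call:
send_rows(
  delta_pos=[
    [0,-0.035,0.45],
    [0,0,0.45],
    [0,0,0.4],
    [0,0,0.17],
    [0,0,0],
  ],
  rotation=[
    [0,0,0],
    [0,0,0],
    [0,0,0],
    [0,0,0],
    [0,0,0],
  ],
)

```text
clock: 6.62
ee_pos: [531.9, 9.0, 58.6]
tool_rot: [-0.0, 0.992, 0.123, -0.001]
ft_force: [-3.4, -0.9, -1.5]
opening: 91.5
grasp_force: 1.8
```

Call:
send_rows(
  delta_pos=[
    [0,0,0],
    [0,0,0],
    [0,0,0],
  ],
  rotation=[
    [0,0,0],
    [0,0,0],
    [0,0,0],
  ],
  gripper=0.8,
  squeeze=6,
)

```text
clock: 7.0
ee_pos: [532.3, 7.8, 59.4]
tool_rot: [0.001, 0.993, 0.122, -0.001]
ft_force: [-3.8, -3.8, -1.2]
opening: 84.0
grasp_force: 7.0
```

Call:
send_rows(
  delta_pos=[
    [-0.038,0,-0.246],
    [0.024,0,-0.246],
    [0.037,0,-0.244],
    [0.049,0,-0.242],
    [0,0,0],
  ],
  rotation=[
    [0,0,0],
    [0,0,0],
    [0,0,0],
    [0,0,0],
    [0,0,0],
  ],
)

```text
clock: 7.62
ee_pos: [536.2, 8.7, 90.2]
tool_rot: [0.001, 0.993, 0.122, 0.001]
ft_force: [-1.2, -5.7, -2.6]
opening: 83.7
grasp_force: 8.3
```

```bash
python3 - <<'E'
from h import *
np.set_printoptions(precision=2,suppress=True)
o=ctrl.observe(); print(o['ee_pos'],o['ft_force'],o['wrist_torque'])
w=shot('wrist');im=w['frame'][:300];save({'frame':im},'e.png')
E
```

```text
[536.2    8.72  90.24] [-1.24 -5.72 -2.6 ] [-1.    0.18 -0.25]
```

View pics/e.png

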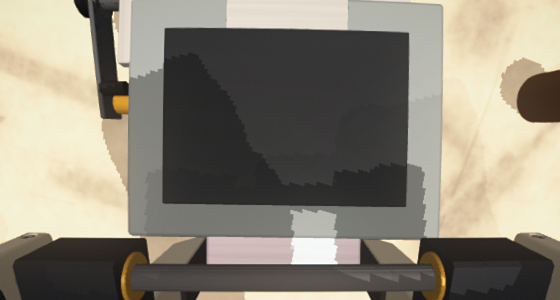

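Call:
send_rows(
  delta_pos=[
    [0.133,0.03,-0.475],
    [0.18,0,-0.459],
    [0.225,0,-0.439],
    [0.268,0,-0.414],
    [0.308,0,-0.385],
  ],
  rotation=[
    [0,0,0],
    [0,0,0],
    [0,0,0],
    [0,0,0],
    [0,0,0],
  ],
)

```text
clock: 8.3
ee_pos: [569.7, 16.5, 155.7]
tool_rot: [0.001, 0.992, 0.123, 0.001]
ft_force: [3.7, -4.6, -5.4]
opening: 83.9
grasp_force: 6.5
```

Call:
send_rows(
  delta_pos=[
    [0.345,0,-0.353],
    [0.378,0,-0.317],
    [0.408,0,-0.277],
  ],
  rotation=[
    [0,0,0],
    [0,0,0],
    [0,0,0],
  ],
)

```text
clock: 8.68
ee_pos: [602.6, 24.2, 183.6]
tool_rot: [0.001, 0.992, 0.123, 0.001]
ft_force: [4.2, -6.2, -8.7]
opening: 84.0
grasp_force: 6.0
```

Call:
send_rows(
  delta_pos=[
    [0.467,0.04,-0.15],
    [0.455,0,-0.175],
    [0,0,0],
  ],
  rotation=[
    [0,0,0],
    [0,0,0],
    [0,0,0],
  ],
)

```text
clock: 9.05
ee_pos: [630.1, 30.6, 194.2]
tool_rot: [0.001, 0.992, 0.123, 0.002]
ft_force: [-1.2, -6.0, 0.7]
opening: 83.7
grasp_force: 6.0
```

Call:
send_rows(
  delta_pos=[
    [0.46,0.02,-0.144],
    [0.46,0.02,-0.096],
    [0,0,0],
  ],
  rotation=[
    [0,0,0],
    [0,0,0],
    [0,0,0],
  ],
)

```text
clock: 9.43
ee_pos: [656.1, 36.6, 200.1]
tool_rot: [-0.0, 0.992, 0.123, 0.001]
ft_force: [0.3, -4.3, -2.3]
opening: 83.7
grasp_force: 6.0
```

Call:
send_rows(
  delta_pos=[
    [0.15,0,-0.025],
    [0,0,0],
  ],
  rotation=[
    [0,0,0],
    [0,0,0],
  ],
)

```text
clock: 9.68
ee_pos: [659.4, 37.4, 200.4]
tool_rot: [0.0, 0.992, 0.123, -0.0]
ft_force: [0.1, -4.5, -3.8]
opening: 83.8
grasp_force: 6.0
```

Call:
send_rows(
  delta_pos=[
    [0.15,0,-0.015],
    [0,0,0],
  ],
  rotation=[
    [0,0,0],
    [0,0,0],
  ],
)

```text
clock: 9.93
ee_pos: [664.0, 38.5, 200.7]
tool_rot: [0.0, 0.992, 0.123, 0.0]
ft_force: [0.0, -5.3, -4.5]
opening: 83.5
grasp_force: 6.0
```

Call:
send_rows(
  delta_pos=[
    [0.15,0.02,0.02],
    [0,0,0],
  ],
  rotation=[
    [0,0,0],
    [0,0,0],
  ],
)

```text
clock: 10.18
ee_pos: [669.0, 39.6, 200.7]
tool_rot: [-0.0, 0.992, 0.123, 0.001]
ft_force: [-0.5, -5.1, 0.2]
opening: 83.6
grasp_force: 6.0
```

Call:
send_rows(
  delta_pos=[
    [0.15,0,0.01],
    [0,0,0],
  ],
  rotation=[
    [0,0,0],
    [0,0,0],
  ],
)

```text
clock: 10.42
ee_pos: [673.5, 40.7, 200.6]
tool_rot: [-0.0, 0.992, 0.123, 0.001]
ft_force: [0.6, -3.1, 3.6]
opening: 83.6
grasp_force: 6.0
```

Call:
send_rows(
  delta_pos=[
    [0.15,0,-0.01],
    [0,0,0],
  ],
  rotation=[
    [0,0,0],
    [0,0,0],
  ],
)

```text
clock: 10.68
ee_pos: [677.6, 41.6, 200.4]
tool_rot: [-0.0, 0.992, 0.123, 0.0]
ft_force: [-0.3, -4.4, 3.5]
opening: 83.8
grasp_force: 6.0
```

Call:
send_rows(
  delta_pos=[
    [0.15,0,0.0],
    [0,0,0],
  ],
  rotation=[
    [0,0,0],
    [0,0,0],
  ],
)

```text
clock: 10.92
ee_pos: [681.7, 42.5, 200.1]
tool_rot: [-0.0, 0.992, 0.123, 0.0]
ft_force: [-0.9, -3.4, 2.0]
opening: 84.4
grasp_force: 6.0
```

Call:
send_rows(
  delta_pos=[
    [0.15,0,0.01],
    [0,0,0],
  ],
  rotation=[
    [0,0,0],
    [0,0,0],
  ],
)

```text
clock: 11.18
ee_pos: [685.8, 43.5, 199.6]
tool_rot: [-0.0, 0.992, 0.123, -0.0]
ft_force: [-1.4, -3.5, 2.4]
opening: 84.0
grasp_force: 6.0
```

Call:
send_rows(
  delta_pos=[
    [0.15,0,0.01],
    [0,0,0],
  ],
  rotation=[
    [0,0,0],
    [0,0,0],
  ],
)

```text
clock: 11.42
ee_pos: [689.8, 44.5, 199.1]
tool_rot: [0.0, 0.992, 0.123, -0.001]
ft_force: [-3.6, -3.4, 2.6]
opening: 83.8
grasp_force: 6.0
```

Call:
send_rows(
  delta_pos=[
    [0.15,0,0.015],
    [0,0,0],
  ],
  rotation=[
    [0,0,0],
    [0,0,0],
  ],
)

```text
clock: 11.68
ee_pos: [694.1, 45.5, 198.4]
tool_rot: [0.0, 0.992, 0.123, -0.001]
ft_force: [-2.6, -3.7, 0.5]
opening: 84.0
grasp_force: 6.0
```

Call:
send_rows(
  delta_pos=[
    [0.15,0,0.02],
    [0,0,0],
  ],
  rotation=[
    [0,0,0],
    [0,0,0],
  ],
)

```text
clock: 11.92
ee_pos: [699.0, 46.6, 197.5]
tool_rot: [-0.0, 0.992, 0.123, -0.0]
ft_force: [-1.6, -5.0, -0.6]
opening: 83.5
grasp_force: 6.0
```

Call:
send_rows(
  delta_pos=[
    [0.12,0,0.02],
    [0,0,0],
  ],
  rotation=[
    [0,0,0],
    [0,0,0],
  ],
)

```text
clock: 12.18
ee_pos: [702.0, 47.3, 197.0]
tool_rot: [0.0, 0.992, 0.123, -0.001]
ft_force: [-2.1, -5.9, -3.6]
opening: 83.7
grasp_force: 6.0
```

```bash
python3 - <<'E'
from h import *
np.set_printoptions(precision=2,suppress=True)
c=[]
for i in range(3):
    o=ctrl.observe(); c.append(shot('scene')); print(o['ee_pos'],q2R(o['tool_rot']).T@o['ft_force'])
t=shot('top'); 
b=cv2.resize(c[0]['frame'][100:260,200:400],(500,400)); save({'frame':b},'f.png')
E
```

```text
[702.01  47.34 196.96] [-3.46  5.18  3.59]
[701.74  47.28 197.04] [-3.23  3.36  4.42]
[701.6   47.18 197.05] [-3.42  3.55  3.83]
```

View pics/f.png

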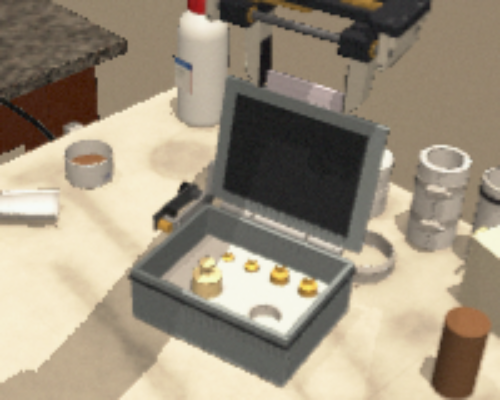

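Call:
send_rows(
  delta_pos=[
    [0.15,0.02,0.05],
    [0,0,0],
  ],
  rotation=[
    [0,0,0],
    [0,0,0],
  ],
)

```text
clock: 12.62
ee_pos: [707.2, 48.5, 195.9]
tool_rot: [-0.0, 0.992, 0.123, 0.0]
ft_force: [1.3, -4.0, -5.0]
opening: 84.0
grasp_force: 6.0
```

Call:
send_rows(
  delta_pos=[
    [0.12,0,0.03],
    [0,0,0],
  ],
  rotation=[
    [0,0,0],
    [0,0,0],
  ],
)

```text
clock: 12.88
ee_pos: [709.6, 49.1, 195.1]
tool_rot: [0.0, 0.992, 0.123, -0.001]
ft_force: [-4.1, -5.2, -3.1]
opening: 84.1
grasp_force: 6.0
```

Call:
send_rows(
  delta_pos=[
    [0.12,0,0.03],
    [0,0,0],
  ],
  rotation=[
    [0,0,0],
    [0,0,0],
  ],
)

```text
clock: 13.12
ee_pos: [712.1, 49.8, 194.5]
tool_rot: [0.0, 0.992, 0.123, -0.002]
ft_force: [-7.5, -5.6, -0.7]
opening: 83.5
grasp_force: 6.0
```

Call:
send_rows(
  delta_pos=[
    [-0.13,0,-0.02],
    [0,0,0],
  ],
  rotation=[
    [0,0,0],
    [0,0,0],
  ],
)

```text
clock: 13.38
ee_pos: [710.0, 49.2, 195.3]
tool_rot: [-0.0, 0.992, 0.123, 0.0]
ft_force: [-1.5, -3.6, -4.2]
opening: 84.0
grasp_force: 6.0
```

Call:
send_rows(
  delta_pos=[
    [0,0,0],
    [0,0,0],
    [0,0,0],
  ],
  rotation=[
    [0,0,0],
    [0,0,0],
    [0,0,0],
  ],
  gripper=1,
)

```text
clock: 13.75
ee_pos: [710.6, 50.3, 195.9]
tool_rot: [-0.001, 0.992, 0.123, 0.001]
ft_force: [0.2, 0.1, 0.8]
opening: 92.1
grasp_force: 0.0
```

Call:
send_rows(
  delta_pos=[
    [0,0,-0.15],
    [0,0,-0.3],
    [0,0,-0.5],
    [0,0,-0.5],
    [0,0,-0.2],
  ],
  rotation=[
    [0,0,0],
    [0,0,0],
    [0,0,0],
    [0,0,0],
    [0,0,0],
  ],
)

```text
clock: 14.38
ee_pos: [710.9, 49.3, 246.9]
tool_rot: [0.0, 0.992, 0.123, 0.001]
ft_force: [0.9, 0.2, 0.5]
opening: 91.8
grasp_force: 0.0
```

```bash
python3 - <<'E'
from h import *
np.set_printoptions(precision=2,suppress=True)
c=shot('scene'); t=shot('top'); o=ctrl.observe()
print(o['ee_pos'],o['ft_force'],o['joints'])
for n,z in (('brass_weight',0),('well_floor',10)):
  rs=[]
  for k in(c,t):
    for l in ctrl.landmark_of(k,n)[:2]: print(n,l['uv'],l['p'],atz(k,l['uv'],z))
b=cv2.resize(c['frame'][100:260,200:400],(500,400)); save({'frame':b},'g.png')
E
```

```text
[710.64  49.19 246.09] [-1.09 -0.1   0.14] [ 0.35  0.68 -0.76  1.34  0.46  1.3  -1.74]
brass_weight [329.5, 306.3] 0.78 [ 486.36 -191.13    0.  ]
well_floor [306.1, 232.8] 0.93 [596.87 -18.41  10.  ]
well_floor [298.0, 185.6] 0.79 [598.81  -4.95  10.  ]
```

View pics/g.png

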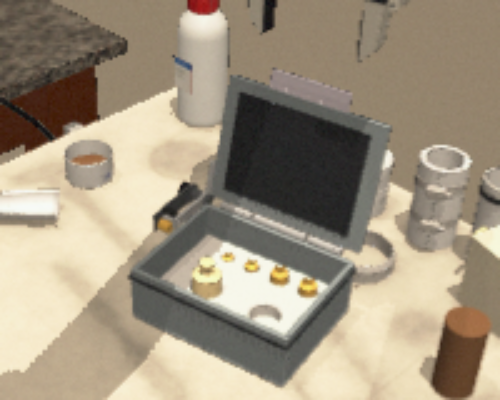

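Call:
send_rows(
  delta_pos=[
    [-0.82,0.467,0],
    [-0.82,0.467,0],
    [-0.82,0.467,0],
    [-0.82,0.467,0],
    [-0.82,0.467,0],
  ],
  rotation=[
    [0,0,0],
    [0,0,0],
    [0,0,0],
    [0,0,0],
    [0,0,0],
  ],
)

```text
clock: 15.3
ee_pos: [606.8, -49.6, 244.0]
tool_rot: [-0.0, 0.992, 0.123, -0.0]
ft_force: [0.6, 0.0, 0.1]
opening: 91.9
grasp_force: 0.0
```

```bash
python3 - <<'E'
from h import *
import pickle
w=shot('wrist'); pickle.dump(w,open('w3.pkl','wb'))
print(ctrl.observe()['ee_pos'])
for l in ctrl.landmark_of(w,'well_floor'): print(l['uv'],l['p'],atz(w,l['uv'],10))
save(w,'h.png')
E
```

```text
[604.48465517 -53.39752248 243.66225013]
[255.7, 176.4] 0.56 [606.11583126 -11.97499673  10.        ]
```

Call:
send_rows(
  delta_pos=[
    [-0.82,0.467,0.18],
    [-0.82,0.467,0.18],
    [-0.82,0.467,0.2],
    [-0.82,0.467,0.2],
    [-0.82,0.467,0.2],
  ],
  rotation=[
    [0,0,0],
    [0,0,0],
    [0,0,0],
    [0,0,0],
    [0,0,0],
  ],
)

```text
clock: 16.02
ee_pos: [505.5, -146.6, 215.5]
tool_rot: [-0.0, 0.992, 0.123, 0.0]
ft_force: [0.6, 0.2, -0.3]
opening: 91.8
grasp_force: 0.0
```

Call:
send_rows(
  delta_pos=[
    [-0.82,0.467,0.2],
    [-0.82,0.467,0.2],
    [0,0,0],
  ],
  rotation=[
    [0,0,0],
    [0,0,0],
    [0,0,0],
  ],
)

```text
clock: 16.4
ee_pos: [463.3, -187.3, 203.1]
tool_rot: [-0.0, 0.993, 0.121, -0.001]
ft_force: [0.4, -0.7, 0.4]
opening: 92.0
grasp_force: 0.0
```

```bash
python3 - <<'E'
from h import *
import pickle
w=shot('wrist'); pickle.dump(w,open('w4.pkl','wb'))
print(ctrl.observe()['ee_pos'])
for n in('brass_weight','well_floor'):
  for l in ctrl.landmark_of(w,n): print(n,l['uv'],l['p'],atz(w,l['uv'],0 if n[0]=='b' else 10))
for l in ctrl.spot_in(w,'brass_weight'): print(l)
w3=pickle.load(open('w3.pkl','rb'))
a=w['frame']
o=np.zeros((420,800,3),np.uint8);o[:,:400]=cv2.resize(w3['frame'],(400,420));o[:,400:]=cv2.resize(a,(400,420))
cv2.imwrite('pics/i.png',o[:,:,::-1])
E
```

```text
[ 464.6940873  -186.08099778  203.65902908]
brass_weight [291.1, 164.1] 0.65 [ 493.04860422 -189.8280185     0.        ]
well_floor [155.9, 28.3] 0.91 [601.82940595 -11.23994215  10.        ]
{'bbox': [280.6, 152.9, 24.5, 28.2], 'p': 0.77}
```

View pics/i.png

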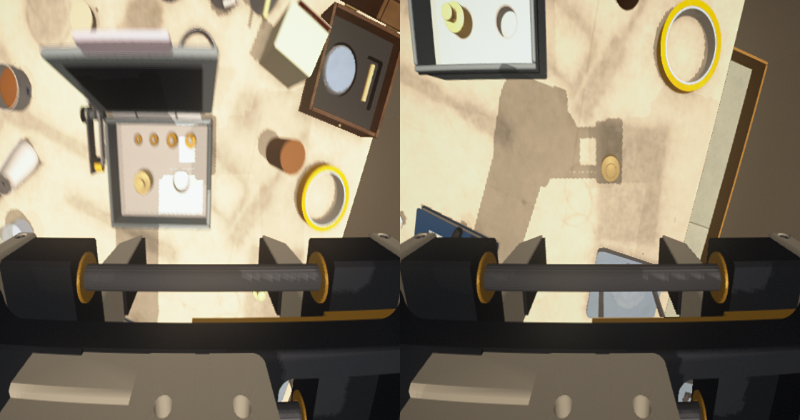

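Call:
send_rows(
  delta_pos=[
    [0,0,0.85],
    [0,0,0.85],
    [0,0,0.85],
    [0,0,0.8],
    [0,0,0],
  ],
  rotation=[
    [0,0,0],
    [0,0,0],
    [0,0,0],
    [0,0,0],
    [0,0,0],
  ],
)

```text
clock: 17.23
ee_pos: [464.3, -184.3, 102.1]
tool_rot: [-0.001, 0.992, 0.124, -0.001]
ft_force: [-0.2, -0.1, 0.9]
opening: 91.9
grasp_force: 0.0
```

```bash
cat > wt.py <<'E'
from h import *
import pickle
np.set_printoptions(precision=2,suppress=True)
def fitcyl(views):
    # fit x,y of weight so projected silhouette bbox centre/edges match the mask bbox
    th=np.linspace(0,2*np.pi,40)
    def bb(c,x,y):
        P=[(x+14.5*np.cos(a),y+14.5*np.sin(a),z) for a in th for z in (0,33)]
        p=proj(c,P); return np.array([p[:,0].min(),p[:,0].max(),p[:,1].max()])
    def f(q): return np.concatenate([bb(c,*q)-b for c,b in views])
    r=least_squares(f,[490,-190]); return r.x,r.fun
def meas(c):
    m=ctrl.cut_out(c,'brass_weight')
    if not m: return None
    v,u=np.where(m[0]['region']); print(m[0]['p'],m[0]['bbox'],len(u))
    return np.array([u.min(),u.max()+1.,v.max()+1])-.5
w4=pickle.load(open('w4.pkl','rb'))
w=shot('wrist'); t=shot('top'); b1=meas(w)
print(ctrl.observe()['ee_pos'],b1)
V=[]
if b1 is not None: print(fitcyl([(w,b1)]))
pickle.dump((w,b1),open('w5.pkl','wb'))
for l in ctrl.landmark_of(w,'brass_weight'): print(l,atz(w,l['uv'],0))
a=w['frame'][100:300,170:420].copy(); cv2.imwrite('pics/j.png',cv2.resize(a,(750,600))[:,:,::-1])
E
python3 wt.py
```

```text
0.8 [284.9, 165.8, 37.3, 40.2] 1195
[ 465.98 -185.5   104.33] [284.5 321.5 206.5]
(array([ 492.27, -192.9 ]), array([-0.13,  0.12,  0.  ]))
{'uv': [301.1, 183.6], 'p': 0.89} [ 490.26 -193.84    0.  ]
```

View pics/j.png

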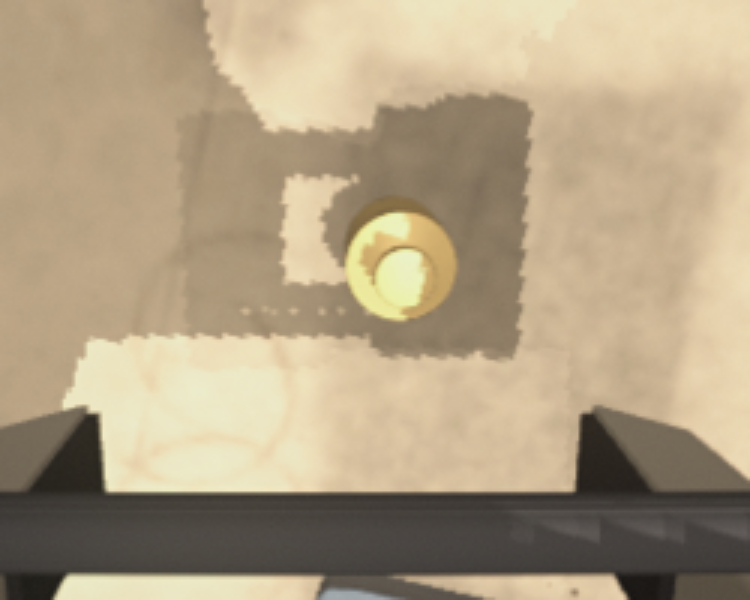

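```bash
cat >> h.py <<'E'
def avgpose(n=8):
    P=[];Q=[];F=[]
    for i in range(n):
        o=ctrl.observe(); P.append(o['ee_pos']); Q.append(R.from_matrix(q2R(o['tool_rot']))); F.append(o['ft_force']); 
        if i<n-1: c=ctrl.camera('wrist')
    return np.mean(P,0),R.concatenate(Q).mean().as_matrix(),np.mean(F,0),np.std(P,0),c
def setpose(c,p,M):
    T=np.array(c['T_tool_cam']); c['Rc']=M@T[:3,:3]; c['pc']=p+M@T[:3,3]
E
cat > wt2.py <<'E'
import io,contextlib
from h import *
with contextlib.redirect_stdout(io.StringIO()):
    pass
exec(open('wt.py').read().split("w4=")[0])
p,M,F,sd,c=avgpose(); setpose(c,p,M); b=meas(c); q,f=fitcyl([(c,b)])
print(p,M[:,0],sd,q,f); print((M.T@(np.array([q[0],q[1],19.5])-p))/30)
print(np.degrees(np.arctan2(M[1,0],M[0,0])))
E
python3 wt2.py
```

```text
0.77 [282.6, 165.4, 35.0, 39.8] 1198
[ 465.35 -186.12  104.14] [0.97 0.24 0.  ] [0.39 0.15 0.29] [ 492.38 -192.58] [-0.39  0.39  0.01]
[0.82 0.43 2.82]
14.097780795794487
```

Call:
send_rows(
  delta_pos=[
    [0.41,0.215,0.2],
    [0.41,0.215,0.7],
    [0,0,0.8],
    [0,0,0.8],
    [0,0,0.3],
  ],
  rotation=[
    [0,0,0],
    [0,0,0],
    [0,0,0],
    [0,0,0],
    [0,0,0],
  ],
)

```text
clock: 18.45
ee_pos: [491.4, -192.1, 17.6]
tool_rot: [-0.001, 0.992, 0.123, -0.001]
ft_force: [-0.8, 0.1, -0.3]
opening: 92.1
grasp_force: 0.0
```

Call:
send_rows(
  delta_pos=[
    [0,0,0],
    [0,0,0],
    [0,0,0],
    [0,0,0],
    [0,0,0],
  ],
  rotation=[
    [0,0,0],
    [0,0,0],
    [0,0,0],
    [0,0,0],
    [0,0,0],
  ],
  gripper=0.2,
  squeeze=8,
)

```text
clock: 19.08
ee_pos: [491.9, -192.7, 19.7]
tool_rot: [0.0, 0.992, 0.123, 0.0]
ft_force: [-0.7, -0.4, -0.2]
opening: 46.4
grasp_force: 0.0
```

Call:
send_rows(
  delta_pos=[
    [0,0,0],
    [0,0,0],
    [0,0,0],
  ],
  rotation=[
    [0,0,0],
    [0,0,0],
    [0,0,0],
  ],
  squeeze=12,
)

```text
clock: 19.45
ee_pos: [491.8, -192.7, 19.4]
tool_rot: [0.0, 0.992, 0.123, 0.0]
ft_force: [-0.2, -0.6, 0.7]
opening: 28.1
grasp_force: 12.0
```

```bash
python3 - <<'E'
from h import *
np.set_printoptions(precision=2,suppress=True)
p,M,F,sd,c=avgpose(6);print(p,F,ctrl.observe()['clock'])
E
```

```text
[ 491.82 -192.69   19.43] [ 0.32 -0.87  1.33] 19.7
```

Call:
send_rows(
  delta_pos=[
    [0,0,-0.3],
    [0,0,-0.7],
    [0,0,-0.85],
    [0,0,-0.85],
    [0,0,-0.65],
  ],
  rotation=[
    [0,0,0],
    [0,0,0],
    [0,0,0],
    [0,0,0],
    [0,0,0],
  ],
)

```text
clock: 20.32
ee_pos: [492.2, -192.4, 122.1]
tool_rot: [0.0, 0.992, 0.123, 0.001]
ft_force: [-0.6, 0.1, -2.5]
opening: 28.3
grasp_force: 12.0
```

Call:
send_rows(
  delta_pos=[
    [0.3,-0.84,0],
    [0.3,-0.84,0],
    [0.3,-0.84,0],
    [0.3,-0.84,0],
    [0.3,-0.84,0],
  ],
  rotation=[
    [0,0,0],
    [0,0,0],
    [0,0,0],
    [0,0,0],
    [0,0,0.1],
  ],
)

```text
clock: 20.95
ee_pos: [504.6, -58.4, 120.6]
tool_rot: [0.0, 0.993, 0.117, 0.0]
ft_force: [-0.0, -0.1, -1.9]
opening: 28.0
grasp_force: 12.0
```

Call:
send_rows(
  delta_pos=[
    [0.28,-0.84,0],
    [0,0,0],
    [0,0,0],
  ],
  rotation=[
    [0,0,0],
    [0,0,0],
    [0,0,0],
  ],
)

```text
clock: 21.32
ee_pos: [506.9, -33.6, 120.2]
tool_rot: [0.0, 0.993, 0.117, -0.0]
ft_force: [-0.4, 0.2, -2.9]
opening: 28.1
grasp_force: 12.0
```

```bash
cat > well.py <<'E'
from h import *
import pickle
np.set_printoptions(precision=2,suppress=True)
p,M,F,sd,c=avgpose(6); setpose(c,p,M); pickle.dump((c,p,M),open('w6.pkl','wb'))
print(p,F,np.degrees(np.arctan2(M[1,0],M[0,0])))
for l in ctrl.landmark_of(c,'well_floor'): print('net',l,atz(c,l['uv'],10))
g=cv2.cvtColor(c['frame'],cv2.COLOR_RGB2GRAY)
e=proj(c,[[604,-10,26]])[0]; print('expect',e)
u,v=int(e[0]),int(e[1]); a=g[max(v-35,0):v+36,max(u-40,0):u+41]
print(a.shape); print('\n'.join(' '.join('%3d'%x for x in r[::3]) for r in a[::3]))
for l in ctrl.landmark_of(c,'brass_weight'): print('bw',l['uv'],l['p'])
E
python3 well.py
```

```text
[506.83 -33.98 119.94] [ 0.09 -0.01 -2.31] 13.414713504688498
net {'uv': [282.2, 93.6], 'p': 0.92} [603.51 -10.09  10.  ]
expect [282.2   90.64]
(71, 81)
241 240 241 241 241 240 241 241 241 241 241 241 241 241 241 241 241 241 241 241 241 241 241 241 241 241 241
241 241 241 241 241 241 241 241 241 241 241 241 241 241 241 241 241 241 241 242 241 241 241 241 241 241 241
241 241 241 241 241 241 241 241 241 241 241 241 241 242 241 242 241 241 241 241 241 242 241 241 241 241 241
241 241 241 242 241 241 241 241 241 241 241 241 241 241 242 242 241 242 242 242 242 241 241 241 241 241 241
241 241 241 242 241 241 241 241 241 242 241 241 241 241 241 242 242 242 241 241 242 241 241 241 241 241 241
241 242 241 242 242 241 242 242 242 242 242 238 233 222 231 237 242 242 242 242 242 242 242 242 242 242 241
242 242 242 242 242 242 242 242 242 240 220 168 121 111 115 162 215 237 243 242 242 242 242 242 242 242 242
242 242 242 242 242 242 242 242 237 208 115 178 237 243 239 212 103 188 234 242 242 242 242 242 242 242 242
242 242 242 242 242 242 242 241 212 127 240 243 242 242 242 243 245 134 204 240 24
[... 968 characters left out ...]
3 242 242 243 242 242 242 242
242 242 242 242 242 243 243 242 243 240 228 234 238 225 231 207 211 241 243 242 242 242 242 243 242 242 242
242 242 242 242 242 242 242 242 242 242 243 240 235 232 234 238 243 243 242 242 242 242 243 243 243 242 242
242 242 242 242 242 243 242 242 242 243 242 243 242 242 243 242 242 242 242 243 242 242 242 242 242 242 242
242 242 242 243 243 242 242 242 242 242 242 242 243 242 243 242 242 242 242 242 243 242 242 242 242 242 242
241 242 242 242 242 242 242 243 243 242 242 242 243 242 243 242 242 242 242 242 242 242 242 243 242 242 242
242 242 242 242 242 242 243 242 242 242 242 243 242 242 243 242 243 242 242 242 242 242 242 242 242 242 242
bw [282.6, 241.4] 0.83
```

```bash
cat > fit.py <<'E'
from h import *
import pickle
np.set_printoptions(precision=2,suppress=True)
c,p,M=pickle.load(open('w6.pkl','rb'))
g=cv2.cvtColor(c['frame'],cv2.COLOR_RGB2GRAY)
y0,x0=60,246
m=(g[y0:125,x0:318]<236).astype(np.uint8)
n,lab,st,ce=cv2.connectedComponentsWithStats(m,connectivity=8); k=1+np.argmax(st[1:,4])
v,u=np.where(lab==k); h=cv2.convexHull(np.c_[u+x0,v+y0].astype(np.float32))[:,0]
(cx,cy),ax,an=cv2.fitEllipse(h); print('ellipse',cx,cy,ax)
th=np.linspace(0,2*np.pi,60)
from scipy.spatial import cKDTree
def f(q):
    pr=proj(c,[(q[0]+q[2]*np.cos(a),q[1]+q[2]*np.sin(a),26) for a in th]); return cKDTree(pr).query(h)[0]
r=least_squares(lambda q:[np.linalg.norm(atz(c,tuple(x),26)[:2]-q[:2])-q[2] for x in h],[604,-10,16]); q=r.x
print('well',q,np.std(r.fun))
d=M.T@(np.array([q[0],q[1],p[2]])-p); print('tool delta mm',d, 'units',d/30)
print('held weight pt',atz(c,(282.6,241.4),p[2]-19.4)-p)
E
python3 fit.py
```

```text
ellipse 281.2831115722656 90.8855209350586 (40.463504791259766, 42.90863037109375)
well [603.43  -9.38  16.28] 0.08513613020711693
tool delta mm [99.67 -1.51 -0.03] units [ 3.32 -0.05 -0.  ]
held weight pt [  0.51   0.67 -19.4 ]
```

Call:
send_rows(
  delta_pos=[
    [0.66,-0.01,0],
    [0.66,-0.01,0],
    [0.66,-0.01,0],
    [0.66,-0.01,0],
    [0.66,-0.01,0],
  ],
  rotation=[
    [0,0,0],
    [0,0,0],
    [0,0,0],
    [0,0,0],
    [0,0,0],
  ],
)

```text
clock: 22.3
ee_pos: [603.4, -8.5, 119.6]
tool_rot: [-0.0, 0.993, 0.117, -0.0]
ft_force: [0.1, -0.5, -2.8]
opening: 28.3
grasp_force: 12.0
```

Call:
send_rows(
  delta_pos=[
    [0,0,0.5],
    [0,0,0.6],
    [0,0,0.6],
    [0,0,0.45],
    [0,0,0],
  ],
  rotation=[
    [0,0,0],
    [0,0,0],
    [0,0,0],
    [0,0,0],
    [0,0,0],
  ],
)

```text
clock: 22.92
ee_pos: [601.4, -8.4, 53.7]
tool_rot: [-0.0, 0.993, 0.118, -0.001]
ft_force: [-0.4, 0.3, -2.5]
opening: 28.1
grasp_force: 12.0
```

```bash
python3 - <<'E'
from h import *
np.set_printoptions(precision=2,suppress=True)
p,M,F,sd,c=avgpose(8);print(p,F,M[:,2],ctrl.observe()['clock'])
print('off mm',M.T@(np.array([603.43,-9.38,29.4])-p)-[.5,0,0])
E
```

```text
[603.03  -8.2   55.52] [-0.17  0.29 -1.98] [ 0.  0. -1.] 23.275
off mm [-0.39  1.24 26.12]
```

Call:
send_rows(
  delta_pos=[
    [-0.013,0.041,0.1],
    [0,0,0.15],
    [0,0,0.1],
    [0,0,0.07],
    [0,0,0],
  ],
  rotation=[
    [0,0,0],
    [0,0,0],
    [0,0,0],
    [0,0,0],
    [0,0,0],
  ],
)

```text
clock: 23.9
ee_pos: [602.7, -9.5, 42.5]
tool_rot: [-0.0, 0.993, 0.118, -0.0]
ft_force: [-1.1, 0.5, -2.3]
opening: 28.3
grasp_force: 12.0
```

```bash
python3 - <<'E'
from h import *
np.set_printoptions(precision=2,suppress=True)
p,M,F,sd,c=avgpose(6);print(p,F,ctrl.observe()['clock'])
print('off mm',M.T@(np.array([603.43,-9.38,29.4])-p)-[.5,0,0])
E
```

```text
[602.77  -9.48  42.72] [-0.08  0.28 -2.1 ] 24.15
off mm [ 0.17  0.05 13.32]
```

Call:
send_rows(
  delta_pos=[
    [0,0,0.08],
    [0,0,0.08],
    [0,0,0.08],
    [0,0,0.08],
    [0,0,0],
  ],
  rotation=[
    [0,0,0],
    [0,0,0],
    [0,0,0],
    [0,0,0],
    [0,0,0],
  ],
)

```text
clock: 24.78
ee_pos: [602.7, -9.5, 32.9]
tool_rot: [-0.0, 0.993, 0.118, -0.0]
ft_force: [0.5, 0.1, -1.6]
opening: 28.5
grasp_force: 12.0
```

Call:
send_rows(
  delta_pos=[
    [0,0,0.035],
    [0,0,0.035],
    [0,0,0],
  ],
  rotation=[
    [0,0,0],
    [0,0,0],
    [0,0,0],
  ],
)

```text
clock: 25.15
ee_pos: [602.8, -9.6, 31.0]
tool_rot: [0.0, 0.993, 0.117, -0.0]
ft_force: [0.2, 0.6, -1.4]
opening: 28.5
grasp_force: 12.0
```

```bash
python3 - <<'E'
from h import *
np.set_printoptions(precision=2,suppress=True)
p,M,F,sd,c=avgpose(6);print(p,F,ctrl.observe()['clock'])
E
```

```text
[602.76  -9.55  31.05] [ 0.35  0.34 -2.33] 25.4
```

Call:
send_rows(
  delta_pos=[
    [0,0,0.03],
    [0,0,0],
    [0,0,0],
  ],
  rotation=[
    [0,0,0],
    [0,0,0],
    [0,0,0],
  ],
)

```text
clock: 25.78
ee_pos: [602.8, -9.6, 30.1]
tool_rot: [-0.0, 0.993, 0.118, 0.0]
ft_force: [0.2, -0.4, -2.4]
opening: 28.0
grasp_force: 12.0
```

Call:
send_rows(
  delta_pos=[
    [0,0,0.02],
    [0,0,0],
    [0,0,0],
  ],
  rotation=[
    [0,0,0],
    [0,0,0],
    [0,0,0],
  ],
)

```text
clock: 26.15
ee_pos: [602.8, -9.5, 29.6]
tool_rot: [0.0, 0.993, 0.118, 0.0]
ft_force: [-0.1, 0.1, -1.8]
opening: 28.2
grasp_force: 12.0
```

Call:
send_rows(
  delta_pos=[
    [0,0,0.017],
    [0,0,0],
    [0,0,0],
  ],
  rotation=[
    [0,0,0],
    [0,0,0],
    [0,0,0],
  ],
)

```text
clock: 26.52
ee_pos: [602.9, -9.6, 29.4]
tool_rot: [0.0, 0.993, 0.118, 0.0]
ft_force: [-0.9, -0.6, 3.8]
opening: 28.5
grasp_force: 12.0
```

Call:
send_rows(
  delta_pos=[
    [0,0,0],
    [0,0,0],
    [0,0,0],
    [0,0,0],
  ],
  rotation=[
    [0,0,0],
    [0,0,0],
    [0,0,0],
    [0,0,0],
  ],
  gripper=0.42,
)

```text
clock: 27.02
ee_pos: [602.8, -9.5, 29.0]
tool_rot: [-0.0, 0.993, 0.117, -0.0]
ft_force: [0.9, -0.1, -0.3]
opening: 38.6
grasp_force: 0.0
```

Call:
send_rows(
  delta_pos=[
    [0,0,-0.1],
    [0,0,-0.3],
    [0,0,-0.6],
    [0,0,-0.8],
    [0,0,-0.8],
  ],
  rotation=[
    [0,0,0],
    [0,0,0],
    [0,0,0],
    [0,0,0],
    [0,0,0],
  ],
)

```text
clock: 27.65
ee_pos: [603.2, -9.4, 109.2]
tool_rot: [0.0, 0.993, 0.118, 0.001]
ft_force: [0.3, 0.8, -0.4]
opening: 38.7
grasp_force: 0.0
```

Call:
send_rows(
  delta_pos=[
    [-0.6,0,-0.8],
    [-0.8,0,-0.8],
    [-0.8,0,-0.5],
    [-0.8,0,0],
    [0,0,0],
  ],
  rotation=[
    [0,0,0],
    [0,0,0],
    [0,0,0],
    [0,0,0],
    [0,0,0],
  ],
)

```text
clock: 28.28
ee_pos: [514.3, -31.3, 171.3]
tool_rot: [0.001, 0.993, 0.117, 0.0]
ft_force: [0.5, 1.4, -0.2]
opening: 38.6
grasp_force: 0.0
```

```bash
python3 - <<'E'
from h import *
np.set_printoptions(precision=2,suppress=True)
p,M,F,sd,c=avgpose(5); setpose(c,p,M); print(p,F,ctrl.observe()['clock'])
# knob top expected at z=60 above well centre
print('expected origin',proj(c,[[603.4,-9.4,10],[603.4,-9.4,60]]))
for n in('brass_weight','lid_lip','case_lid'):
  for l in ctrl.landmark_of(c,n): print(n,l['uv'],l['p'])
for l in ctrl.spot_in(c,'brass_weight'): print(l)
th=np.linspace(0,6.28,40); P=proj(c,[(603.4+14.5*np.cos(a),-9.4+14.5*np.sin(a),43) for a in th]);print('top circle exp',P.min(0),P.max(0))
s=shot('scene'); print('lip',[(l['uv'],l['p']) for l in ctrl.landmark_of(s,'lid_lip')], proj(s,[[676.2+.974*x,41.9+.225*x,z] for x,z in((24,211),(-151,63))]))
print([(l['uv'],l['p']) for l in ctrl.landmark_of(s,'brass_weight')],proj(s,[[603.4,-9.4,10]]))
save(c,'k.png')
E
```

```text
[515.78 -30.73 171.01] [ 0.13  0.62 -0.54] 28.475
expected origin [[282.65 109.21]
 [282.7  105.42]]
brass_weight [284.3, 110.6] 0.73
brass_weight [447.2, 75.2] 0.39
case_lid [245.2, 4.1] 0.92
{'bbox': [269.1, 89.4, 27.7, 36.5], 'p': 0.78}
{'bbox': [126.4, 0.0, 153.4, 75.9], 'p': 0.39}
{'bbox': [3.2, 167.4, 16.6, 43.4], 'p': 0.34}
top circle exp [266.95  90.31] [298.41 123.09]
lip [([325.4, 133.0], 0.82)] [[321.15 132.81]
 [277.57 223.55]]
[([306.0, 228.5], 0.52)] [[305.29 229.61]]
```

```bash
python3 -c "
from plant import ctrl
print(ctrl.sign_off())"
```

```text
the job is handed in; nothing more can be done
None
```

The job is handed in at about 28.5 s on the clock. The lid stands open on its stay, and the weight is released in the empty well, touched down on its floor. I got no verdict back; the last camera check agreed with both, and I never went near the beaker, specimen or tin.

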